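# Open the specimen carrier and hold its gate wide

## Robot

A 6-joint arm with a two-finger parallel gripper is mounted at the origin on a cart in front of the work surface, level with it; the furniture and walls round the work are solid. World frame = base frame: x ahead of the robot, y to its left, z up, the work surface at z = 0. Lengths are in mm, angles in rad, forces in N, time in s.
With the tool pointing down it reaches from about 350 to 975 mm from the base axis. Payload 17.4 kg.
Tool frame: the origin (TCP) lies on the centre line of the jaws, within the pads' length; the fingertips stand arm.tip_reach ahead of it and the grasp point (between the pads) lies 3 mm ahead of it (arm.tip_reach is the distance from the TCP to the fingertips, in mm); z points along the fingers, y is the line along which they close (so a half turn about z gives the same grasp; the last joint's range is limited). The gripper opens to 85 mm and grips with 20 to 120 N. Pads are 22 mm wide; open, the fingers measure 114 mm over their backs; the gripper's body (76 mm by 85 mm) begins 54 mm behind the grasp point. The pads swing forward as they close: fully open they stand 13 mm farther back than shut.
Start: joints at [1.128, 0.116, 1.442, -0, 1.584, -0.038], TCP at [265.847, 620.45, 253.303] pointing down, gripper open.
Joint ranges: [-2.83, 2.83], [-0.83, 2.19], [0.07, 2.5], [-1.14, 4.28], [0.01, 3], [-2.97, 2.97]. Speed limits (rad/s): [1.89, 1.89, 2.22, 3.14, 3.14, 3.14].

## Interface

Orientations are given as a unit quaternion [w, x, y, z].
In Python, from station import telemetry, grab_frame, arm, masks_of gives the robot as it stands.
- The arm moves only by the shell command python3 -m crank 'ROWS' [OPENING] [FORCE]. ROWS is text: rows parted by semicolons, each of 6 numbers parted by spaces: the shift along the tool's x, y, z in units of 60 mm (1.0 is 60 mm), then the turn, a rotation vector about the tool's x, y, z in units of 45 degrees (1.0 is 45 degrees). In form: tx ty tz wx wy wz; .... A call has 1 to 5 rows; each row shifts and turns the commanded pose from where the row before left it, along the tool's axes as they then stand; what a row does not reach is not made up. A row lasts 1/8 s, in which the tool goes at most 62.5 mm and 10.7 degrees, less where a joint would pass 70% of its speed; a pose out of reach is approached as far as the arm can. A call with a number of a shift or a turn outside -1 to 1 is refused whole. A call with a gripper value outside its range is refused whole. OPENING is the closure, from 0 (fully open) to 1 (shut), set as the call begins (- or left out, the last holds). The fingers move at their own pace and stop on an object; FORCE is the grip in N (left out, the last holds). Time passes only in rows, so rows that do not move let the fingers close. It gives the time, the measured TCP pose, the force, the opening and the grip force at its end, in the units of the state.
- telemetry.state(): the state, without advancing time (a new reading comes with each control period).
- grab_frame(name): name is "scene" or "top" or "wrist"; returns a dict with "image" (480x640x3 uint8, red, green, blue), "fx", "fy", "cx", "cy" (pixels), "rvec" (rotation vector, rad) and "tvec" (3), from world to camera coordinates, as OpenCV has them; the wrist camera has in their place "mount" (4x4, takes a point from camera to tool coordinates, whose origin is the TCP and whose axes are the flange's). Camera axes: x right, y down, z forward; pixel columns grow to the right and rows downward; lengths in mm; the calibration is good to about 2 mm. A picture is of the moment at which its call begins: read the wrist's pose just before it. There is no depth.
- arm.hand_in(): hands the job in; it is judged then, once.
Trained networks look in the newest picture that a camera, given by its name, has taken for a name from the list of things; names that differ only in an ending like _2 or _b are one class to them, and where a whole thing is asked for, a point or a joint stands for the part that bears it (a point fixed in the world has none). Each returns a list of dicts, best first, with "confidence" (0 to 1); they miss things now and then, are a little off and sometimes report something else, mostly with a low value. They report only what shows in the picture. A call takes as long as a camera call.
- masks_of(camera, name): "region" (480x640 bool, what is visible of it) and "centre" ([column, row] in pixels, amid what is visible of it).
The state is a dict: "time_s": time; "qpos": joint angles; "qd": joint speeds; "effort": joint torques, N m; "tcp_pos": TCP position; "orientation": TCP orientation; "ft_force": force on the tool from outside, world axes, zero at the start; "wrist_torque": the same for the moment, N m; "gripper_width": finger opening in mm; "finger_force": force on a finger pad.
Only numpy, scipy, OpenCV 4.12 (cv2) and the standard library are available. Lean on these libraries where they do the work, as an engineer would, in place of code of your own. Each camera call takes 0.05 s, during which the arm holds its last target. There are 200 camera calls.

## Task

Open the white specimen carrier and hold its gate for a colleague who will draw the tube rack out. First pinch the two tabs of the main catch on its roof together, so that the gate springs ajar; then squeeze the trigger in the gate's pull handle to draw the safety bolt, swing the gate out past its half-open notch until it stands wide, nearly as far as it goes, and finish while still holding it there, because its spring would swing it back to half open. Squeeze gently, under 25 N on any tab or grip plate, and leave everything else on the table where it is.

Things in the scene. Friction and masses are not known exactly. Their poses are not given: they have to be found in the camera images.
- carrier: specimen carrier, fixed to the table: white box 120 deep (x) x 240 wide (y) x 150 mm high, roof at z 150. Origin: centre of its underside on the table; x points to its back, y to its left seen from the robot. Open front closed by a gate. On the roof: main catch at the front, leaf spring and quadrant (to z 170) at the left front corner above the hinge, folded carrying handle (to z 163) at the back
- main_catch (a point): point on the carrier, midway between the two tabs of the main catch and at half their height: 25 mm in front of the carrier's origin, 166 mm above the table. Axes as the carrier's
- left_tab: tab of the main catch nearer the hinge: upright grey plate 18 (x) x 6 (y) x 24 mm high, z 154 to 178, outer face 23 mm left of point main_catch; origin at its centre. It slides towards the other tab against a spring (4 N to start, 8 N fully in). Brittle: no more than 25 N on it
- right_tab: the other tab of the main catch, mirror image: outer face 23 mm right of point main_catch (46 mm over both tabs, 32 mm with both fully in). Same spring, same limit of 25 N. Both tabs must be in together: their barbed prongs then slip out of the steel loop on the gate's top edge
- main_left (a joint): travel of the left tab inwards, m: 0 at rest, frees the gate from 0.004, stops at 0.007; springs back when let go
- main_right (a joint): travel of the right tab inwards, m: 0 at rest, frees the gate from 0.004, stops at 0.007; springs back when let go
- gate_hinge (a point): point on the gate's upright hinge axis, at the carrier's left front corner (62 mm in front of and 112 mm left of the carrier's origin), 138 mm above the table
- gate_leaf: the gate: clear panel in a metal frame, 202 wide x 10 x 135 mm high (z 14 to 149), closing the front. Origin on the hinge axis at table height; at rest its axes are the carrier's, the panel runs from the hinge along its -y to y -208 mm. A steel loop stands on its top edge to z 174 at y -112 mm
- gate_handle (a point): point on the gate, in the middle of the pull handle between its two grip plates once squeezed: 23 mm in front of the gate's mid-plane, 149 mm from the hinge along it, z 138. The handle is two upright plates 6 mm thick, z 119 to 157, standing 45 mm off the gate with flared ends; pads fit between panel and flares (32 mm). Outer face of the fixed plate: 19 mm towards the hinge from here
- trigger_pad: the moving grip plate of the handle, on the side away from the hinge; origin at its middle. Outer face 27 mm from point gate_handle at rest, 19 mm fully squeezed (46 mm over both plates, then 38). Spring 4 N to start, 8 N fully in; brittle: no more than 25 N on it. Below z 119 it carries the safety bolt; the bolt's keeper on the carrier begins 38 mm beyond it
- trigger (a joint): travel of the moving grip plate towards the fixed one, m: 0 at rest, safety bolt clear of its keeper from 0.0045, stops at 0.008; springs back when let go
- gate (a joint): gate angle, rad: 0 shut; opens to the robot and on to the left (clockwise from above). Main catch freed: a sprung pin pushes it to about 0.055, where the safety bolt stops it. Half-open notch at 0.75, ridges at 0.6 and 0.9 (about 5 N at the handle). Stop at 1.6; the rack can pass from 1.3. A spring pulls it back (2 N at the handle when wide): let go, it falls to the outer ridge, about 0.97
- amber_bottle: bystander, loose, to be left alone: brown bottle, 38 mm across, 82 mm high, right of the carrier; origin under its centre
- timer: bystander, loose, to be left alone: white square timer 64 x 64 x 19 mm, right of the carrier; origin under its centre
- slide_box: bystander, loose, to be left alone: blue flat box 73 x 98 x 36 mm, left of the carrier; origin under its centre
- petri_90: bystander, loose, to be left alone: clear round dish, 91 mm across, 14 mm high; origin under its centre
- tip_box: bystander, loose, to be left alone: dark red rack of pipette tips, 136 x 96 x 99 mm; origin under its centre
- micropipette: bystander, loose, to be left alone: white pipette lying down, 210 mm long, 33 wide, 30 high; origin under its centre
- forceps: bystander, loose, to be left alone: steel forceps lying flat, 119 x 24 x 9 mm; origin under its centre

How it is judged (in metres and radians):
On the way, in this order (a step that is already met when the one before it is completed fails the run):
1. both tabs of the main catch are squeezed in while the safety bolt still holds the gate (value of joint each of main_left, main_right above 0.004 m and value of joint gate below 0.06 rad), for 0.1 s.
2. the gate is ajar and the trigger is squeezed (value of joint gate above 0.03 rad and value of joint trigger above 0.0045 m), for 0.1 s.
3. the gate has passed the half-open notch (value of joint gate above 1.05 rad), for 0.1 s.
At the end, for the whole second after the job is handed in: the gate stands still at more than 1.3 rad (75 degrees; it stops at 1.6), held there by the fingers (more than 0.5 N between fingers and gate) (value of joint gate above 1.3 rad and velocity of joint gate between -0.15 and 0.15 rad/s and contact force between the fingers and gate_leaf above 0.5 N); the arm keeps its last pose, push and grip.
It fails at once if a tab or grip plate is squeezed with more than 25 N (contact force between the fingers and left_tab above 25 N or contact force between the fingers and right_tab above 25 N or contact force between the fingers and trigger_pad above 25 N).
It fails at once if a bystander is moved by more than 20 mm (distance of any of amber_bottle, timer, slide_box, petri_90, tip_box, micropipette, forceps from where it was at the start of the episode above 0.02 m).
It also fails if it takes over 48 s, if anything falls off the work surface, if the arm or the gripper's body presses on something with over 40 N, if the wrist force passes 120 N, or if a joint passes its speed limit or range.

## Working session

There is one attempt and no reset: what is moved stays moved. The work goes in short steps, Python scripts to look and compute and a shell command to move; the robot and the scene stay as the last step left them, time stands still between calls to the robot, and variables do not carry over. Pictures are saved under pics/ and viewed, at most 10 in all, crops included, and the job is handed in when it is done.

```bash
ls; mkdir -p pics; python3 - <<'E'
from station import telemetry, grab_frame, arm, masks_of
import cv2,numpy as np
print(telemetry.state(), arm.tip_reach)
for c in("scene","top"):
    f=grab_frame(c); cv2.imwrite(f"pics/{c}0.png",f["image"][:,:,::-1])
    print(c,{k:f[k] for k in f if k!="image"})
    for n in("carrier","left_tab","right_tab","gate_leaf","gate_handle","trigger_pad","main_catch"):
        print(n,[(m["centre"],round(m["confidence"],2),int(m["region"].sum())) for m in masks_of(c,n)])
E
```

```text
pics
{'time_s': 0.0, 'qpos': array([ 1.12819249e+00,  1.16497294e-01,  1.44228191e+00,  1.09208860e-05,
        1.58397366e+00, -3.77404380e-02]), 'qd': array([ 0.00054648, -0.00016446,  0.00017935, -0.00079394, -0.00010499,
       -0.00059239]), 'effort': array([ 2.37884087e-03, -7.32000804e+01, -6.32490706e+01, -1.54056215e-05,
        6.62537714e-03,  2.16533249e-05]), 'tcp_pos': array([265.77688239, 620.29706604, 252.54418853]), 'orientation': array([-1.43292884e-04,  2.01051869e-01,  9.79580425e-01, -5.62155972e-04]), 'ft_force': array([-0.60175899,  0.3603806 , -0.35605424]), 'wrist_torque': array([ 0.04653308, -0.00184227, -0.02727068]), 'finger_force': 0.0, 'gripper_width': 85.53007278211739} 22.0
scene {'fx': 523.6420510227795, 'fy': 523.6420510227795, 'cx': 314.8557624544212, 'cy': 244.2811666378618, 'rvec': array([ 2.04699804, -0.10146554,  0.09647508]), 'tvec': array([-514.80428194,  115.19465182, 1534.87406803])}
carrier [([346.1, 222.2], 0.69, 3634), ([326.5, 363.9], 0.2, 2853)]
left_tab [([328.0, 215.1], 0.19, 135)]
right_tab [([325.0, 217.4], 0.71, 1063)]
gate_leaf [([323.7, 220.7], 0.66, 1029), ([340.7, 200.1], 0.59, 40)]
gate_handle [([324.6, 220.1], 0.9, 1031)]
trigger_pad [([326.9, 216.1], 0.54, 172)]
main_catch [([343.3, 221.8], 0.89, 3480)]
top {'fx': 559.1268791101995, 'fy': 559.1268791101995, 'cx': 319.52663746229797, 'cy': 235.80116590325648, 'rvec': array([ 1.87296831, -1.86732539,  0.5844148 ]), 'tvec': array([   2.97240851,  514.41829212, 1376.7988277 ])}
carrier [([246.8, 218.4], 0.86, 5254)]
left_tab []
right_tab [([180.5, 238.5], 0.6, 797), ([257.1, 202.3], 0.45, 12)]
gate_leaf [([247.2, 231.5], 0.84, 2224), ([308.3, 214.4], 0.32, 246)]
gate_handle [([247.0, 230.9], 0.83, 2216), ([415.9, 310.0], 0.55, 645)]
trigger_pad []
main_catch [([248.4, 212.8], 0.84, 5208)]
```

```bash
python3 - <<'E'
import cv2
a=cv2.imread("pics/top0.png"); b=cv2.imread("pics/scene0.png")
cv2.imwrite("pics/topc.png",cv2.resize(a[150:300,150:350],(800,600),interpolation=cv2.INTER_CUBIC))
E
```

```text
(no output)
```

View pics/top0.png

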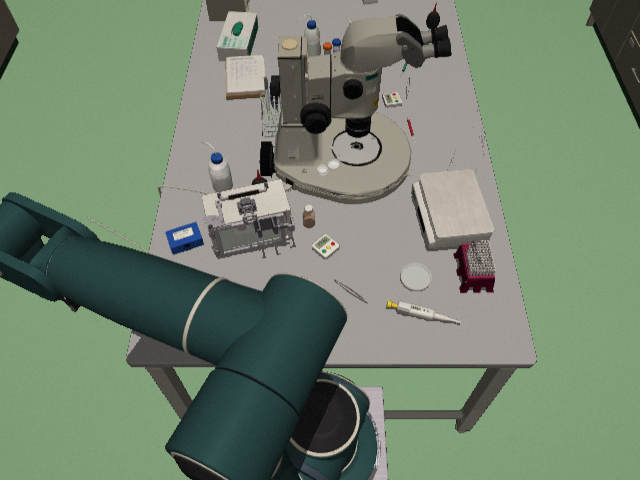

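View pics/topc.png

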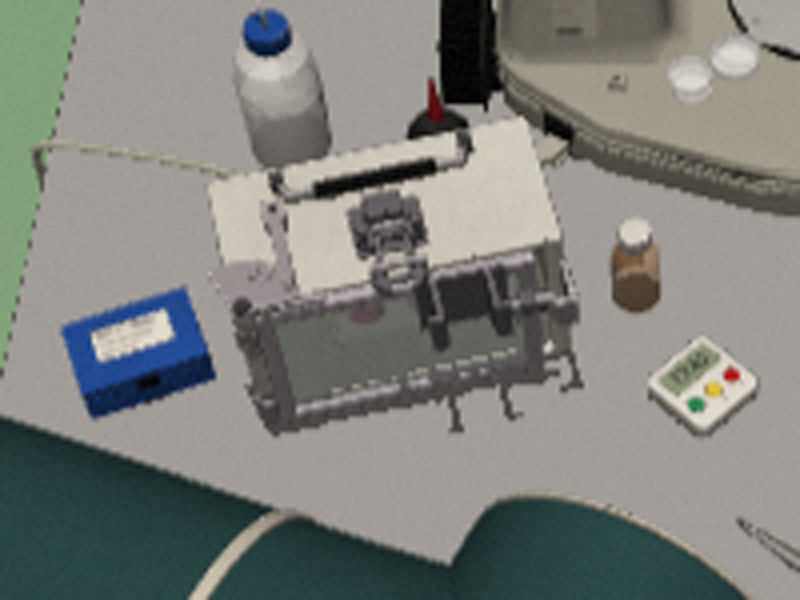

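View pics/scene0.png

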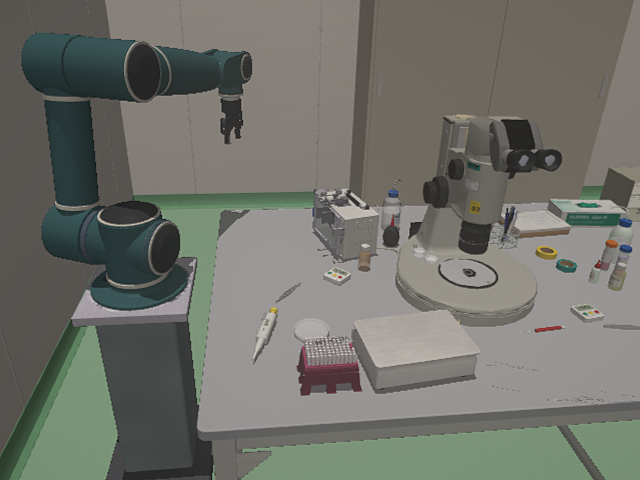

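The top crop shows the carrier with roof corners at about (202,196), (282,180) and (290,210), the catch at about (248,208), and the handle plates at about (257,228) and (274,224). The blue box sits left of the carrier and the bottle and timer sit right. Next I'll work out a rough pose.

```bash
cat > h.py <<'E'
from station import telemetry, grab_frame, arm, masks_of
import cv2,numpy as np
from scipy.spatial.transform import Rotation as R
def cam(f,st=None):
    """returns Rwc, origin of camera in world"""
    if "mount" in f:
        T=np.eye(4);T[:3,:3]=R.from_quat(np.roll(st["orientation"],-1)).as_matrix();T[:3,3]=st["tcp_pos"]
        M=T@np.array(f["mount"]); return M[:3,:3],M[:3,3]
    Rm=cv2.Rodrigues(np.array(f["rvec"]))[0]; return Rm.T,-Rm.T@np.array(f["tvec"])
def ray(f,C,uv,z):
    d=C[0]@np.array([(uv[0]-f["cx"])/f["fx"],(uv[1]-f["cy"])/f["fy"],1]); return C[1]+d*(z-C[1][2])/d[2]
def proj(f,C,P):
    p=(np.atleast_2d(P)-C[1])@C[0]; return np.c_[f["fx"]*p[:,0]/p[:,2]+f["cx"],f["fy"]*p[:,1]/p[:,2]+f["cy"]]
def fit(f,C,loc,uv,x0):
    from scipy.optimize import least_squares
    loc=np.array(loc,float);uv=np.array(uv,float)
    def w(x): c,s=np.cos(x[2]),np.sin(x[2]); return np.c_[x[0]+c*loc[:,0]-s*loc[:,1],x[1]+s*loc[:,0]+c*loc[:,1],loc[:,2]]
    r=least_squares(lambda x:(proj(f,C,w(x))-uv).ravel(),x0,x_scale=[10,10,.1],loss="soft_l1"); return r.x,(r.fun.reshape(-1,2)).round(1)
def loc2w(x,p):
    c,s=np.cos(x[2]),np.sin(x[2]); return np.array([x[0]+c*p[0]-s*p[1],x[1]+s*p[0]+c*p[1],p[2]])
def tool(target):
    """offset from current TCP to world target, in tool axes, units of 60 mm"""
    st=telemetry.state(); return R.from_quat(np.roll(st["orientation"],-1)).inv().apply(np.array(target)-st["tcp_pos"])/60
E
python3 - <<'E'
from h import *
f=grab_frame("top");C=cam(f);print(C[1])
for u in ((202.5,196),(282,180),(290,210)): print(ray(f,C,u,150))
x,r=fit(f,C,[(60,120,150),(60,-120,150),(-60,-120,150)],[(202.5,196),(282,180),(290,210)],[680,180,.2]); print(x,r)
for n in("amber_bottle","timer","slide_box"):
  m=masks_of("top",n); print(n,m[0]["confidence"],ray(f,C,m[0]["centre"],20))
for n,p in dict(mc=(-25,0,166),hinge=(-62,112,138),handle=(-85,-37,138)).items(): print(n,loc2w(x,p))
g=grab_frame("wrist");print(g["mount"],g["fx"])
print(R.from_quat(np.roll(telemetry.state()["orientation"],-1)).as_matrix())
E
```

```text
[-368.90002185   -5.29345292 1422.70684952]
[664.99109267 348.06499602 150.        ]
[726.63850773 117.73680799 150.        ]
[613.47070273  89.87043218 150.        ]
[6.38884601e+02 2.18722714e+02 2.59696394e-01] [[-0.7 -0.3]
 [-0.1 -0.3]
 [ 0.9  0.5]]
amber_bottle 0.61 [706.69181765  40.56556209  20.        ]
timer 0.88 [570.32425792 -18.9315872   20.        ]
slide_box 0.81 [606.16341826 427.37989708  20.        ]
mc [614.72290169 212.30303561 166.        ]
hinge [550.20342675 311.04632578 138.        ]
handle [566.23594672 161.13649187 138.        ]
[[ 1.17729838e-03 -9.58807167e-01 -2.84055329e-01  7.19444643e+01]
 [ 9.99999183e-01  1.27025000e-03 -1.43026305e-04 -8.17270612e-01]
 [ 4.97955928e-04 -2.84054929e-01  9.58807879e-01 -1.20553916e+02]
 [ 0.00000000e+00  0.00000000e+00  0.00000000e+00  1.00000000e+00]] 333.99462805029503
[[-9.19169931e-01  3.93861189e-01  4.35708572e-05]
 [ 3.93861191e-01  9.19169929e-01  6.68194436e-05]
 [-1.37314362e-05  7.85792931e-05 -9.99999997e-01]]
```

Roughly, the carrier is at (639,219) with yaw 0.26, which agrees with its known sizes. I'll turn the tool to the carrier's axes and go above the catch.

```bash
python3 -m crank '0 0 -0.2 0 0 -0.21;0 0 -0.2 0 0 -0.21;0 0 -0.2 0 0 -0.21;0 0 -0.2 0 0 -0.22;0 0 0 0 0 0' 0 20; python3 -c "
from h import *
print(tool([615,212,300]))"
```

```text
time_s: 1.68
tcp_pos: [265.9, 620.6, 302.2]
orientation: [0.0, -0.131, 0.991, 0.001]
ft_force: [-0.2, -0.1, -0.1]
gripper_width: 85.3
finger_force: 0.0
[-3.85634771 -8.08475672  0.03104394]
```

```bash
python3 -m crank '-0.386 -0.81 0 0 0 0;-0.386 -0.81 0 0 0 0;-0.386 -0.81 0 0 0 0;-0.386 -0.81 0 0 0 0;-0.386 -0.81 0 0 0 0'; python3 -m crank '-0.386 -0.81 0 0 0 0;-0.386 -0.81 0 0 0 0;-0.386 -0.81 0 0 0 0;-0.386 -0.81 0 0 0 0;0 0 0 0 0 0'; python3 - <<'E'
from h import *
st=telemetry.state();print(tool([615,212,300]))
f=grab_frame("wrist");C=cam(f,st);np.savez("w1.npz",R=C[0],o=C[1])
im=f["image"][:,:,::-1].copy();cv2.imwrite("pics/w1raw.png",im)
for n in("left_tab","right_tab","gate_leaf","gate_handle","trigger_pad","carrier"):
    print(n,[(m["centre"],round(m["confidence"],2),int(m["region"].sum())) for m in masks_of("wrist",n)])
x=[638.9,218.7,.26]
for p in [(60,120,150),(60,-120,150),(-60,-120,150),(-60,120,150),(-25,23,178),(-25,-23,178),(-85,-18,157),(-85,-64,157),(-62,112,150)]:
    u=proj(f,C,loc2w(x,p))[0];print(p,u.round(0));cv2.circle(im,tuple(int(a) for a in u),3,(0,0,255),1)
cv2.imwrite("pics/w1.png",im)
E
```

```text
time_s: 2.3
tcp_pos: [441.6, 414.4, 300.7]
orientation: [-0.0, -0.129, 0.992, -0.0]
ft_force: [0.1, 0.6, -1.3]
gripper_width: 85.5
finger_force: 0.0
time_s: 2.92
tcp_pos: [582.4, 249.5, 300.1]
orientation: [-0.001, -0.127, 0.992, -0.0]
ft_force: [-0.6, 0.8, -0.2]
gripper_width: 85.7
finger_force: 0.0
[-0.36852716 -0.74232744  0.00114851]
left_tab [([289.2, 246.2], 0.62, 534), ([297.6, 203.5], 0.4, 10987)]
right_tab [([241.5, 254.4], 0.78, 474), ([275.3, 252.2], 0.38, 42870)]
gate_leaf [([272.0, 253.2], 0.72, 43052), ([297.4, 202.7], 0.56, 10987), ([196.4, 173.4], 0.2, 1043)]
gate_handle [([293.1, 202.5], 0.71, 11100)]
trigger_pad [([196.0, 176.1], 0.71, 1100)]
carrier [([276.9, 252.2], 0.74, 42558)]
(60, 120, 150) [404. 340.]
(60, -120, 150) [146. 340.]
(-60, -120, 150) [124. 214.]
(-60, 120, 150) [413. 213.]
(-25, 23, 178) [295. 265.]
(-25, -23, 178) [236. 265.]
(-85, -18, 157) [243. 184.]
(-85, -64, 157) [184. 185.]
(-62, 112, 150) [404. 211.]
```

View pics/w1.png

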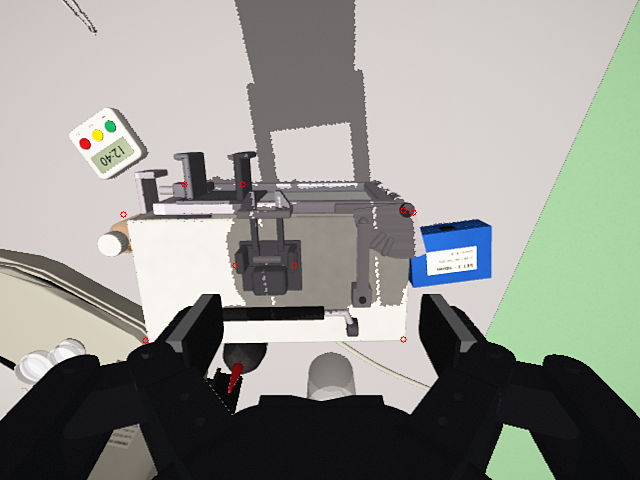

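The wrist view shows the tabs near (238,265) and (300,262), the handle plates near (190,175) and (243,172), and the hinge at (407,210). The predictions agree to within about 6 px. I'll zoom in to refine.

```bash
python3 - <<'E'
import cv2
a=cv2.imread("pics/w1raw.png")[140:350,110:430]
cv2.imwrite("pics/w1c.png",cv2.resize(a,None,fx=2.5,fy=2.5,interpolation=cv2.INTER_CUBIC))
E
```

```text
(no output)
```

View pics/w1c.png

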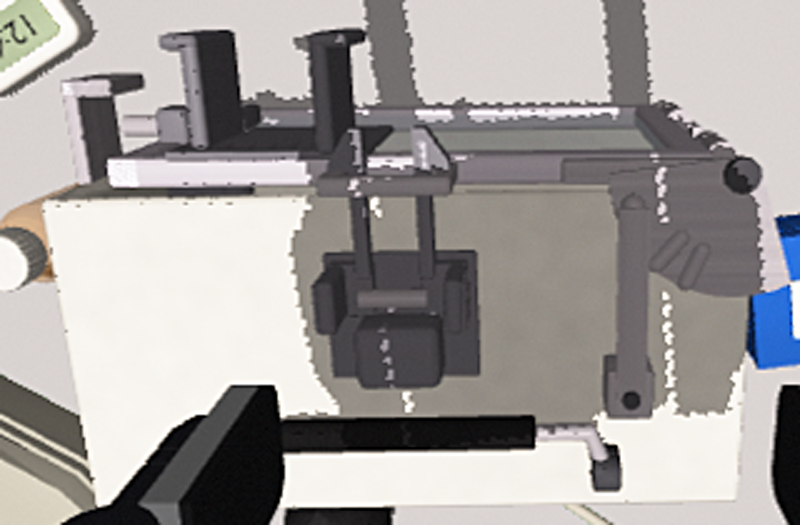

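```bash
python3 - <<'E'
from h import *
d=np.load("w1.npz");C=(d["R"],d["o"]);f=grab_frame("wrist")
loc=[(60,120,150),(60,-120,150),(-25,23,178),(-25,-23,178),(-62,0,174),(-57,-120,150)]
uv=[(405.2,340),(148.8,342),(297,262),(235.5,262),(265,214),(128,219)]
x,r=fit(f,C,loc,uv,[639,219,.26]);print(x,r.tolist())
for n,p in dict(mc=(-25,0,166),hinge=(-62,112,138),handle=(-85,-37,138)).items(): print(n,loc2w(x,p))
print("tool y yaw",R.from_quat(np.roll(telemetry.state()["orientation"],-1)).as_matrix()[:,1])
print(f["fx"],f["cx"],f["cy"]); t=loc2w(x,(-25,0,220));print(tool(t))
E
```

```text
[6.36762141e+02 2.20122010e+02 2.73835772e-01] [[1.8, -3.7], [-0.2, -1.6], [-0.3, 0.8], [1.9, 1.8], [-0.3, 1.5], [-2.5, -1.4]]
mc [612.69362402 213.36135349 166.        ]
hinge [546.78447621 311.18253849 138.        ]
handle [564.93495478 161.51437178 138.        ]
tool y yaw [-2.60361186e-01  9.65511290e-01  3.66650784e-05]
333.99462805029503 320.8377369833145 237.29041135813358
[-0.34975021 -0.77858571  1.35709594]
```

```bash
python3 -m crank '-0.35 -0.78 0 0 0 -0.01;0 0 0.7 0 0 0;0 0 0.66 0 0 0;0 0 0 0 0 0' 0.3 20; python3 - <<'E'
from h import *
st=telemetry.state();f=grab_frame("wrist");C=cam(f,st);im=f["image"][:,:,::-1].copy()
print(st["tcp_pos"],tool([612.7,213.4,180]),masks_of("wrist","left_tab")[:1][0]["centre"],masks_of("wrist","right_tab")[:1][0]["centre"])
x=[636.8,220.1,.268]
for p in [(-25,23,178),(-25,-23,178),(-34,23,178),(-16,23,178),(-34,-23,178),(-16,-23,178),(-62,0,174)]:
    u=proj(f,C,loc2w(x,p))[0];cv2.circle(im,tuple(int(a) for a in u),2,(0,0,255),1)
cv2.imwrite("pics/w2.png",im)
E
```

```text
time_s: 3.82
tcp_pos: [612.0, 212.5, 216.8]
orientation: [-0.002, -0.135, 0.991, -0.0]
ft_force: [0.1, 0.1, 0.4]
gripper_width: 59.8
finger_force: 0.0
[612.01571042 212.54475334 216.82946577] [-0.00260529  0.01020672  0.66001414] [354.2, 267.0] [215.1, 154.7]
```

View pics/w2.png

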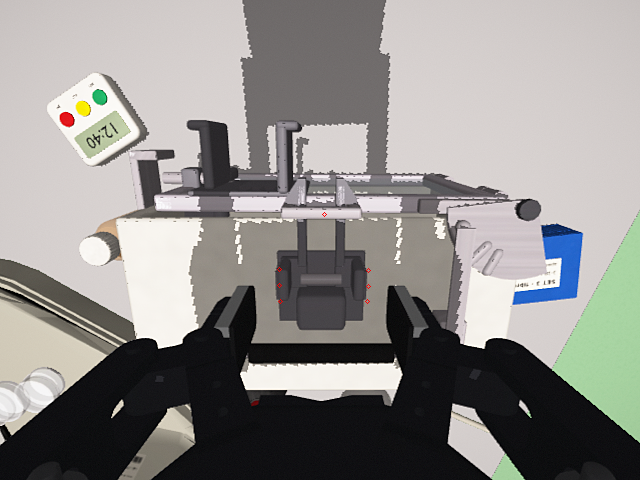

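The tab outer edges are at columns 278 and 366, rows 265–303, within 1 px of prediction, and the fingers straddle them. Now I'll descend.

```bash
python3 -m crank '0 0.005 0.3 0 0 0;0 0 0.31 0 0 0;0 0 0 0 0 0' 0.42; python3 -m crank '0 0 0 0 0 0' 0.48;python3 -m crank '0 0 0 0 0 0' 0.52
```

```text
time_s: 4.35
tcp_pos: [612.4, 212.6, 180.7]
orientation: [-0.002, -0.135, 0.991, -0.0]
ft_force: [-0.8, -0.1, 0.5]
gripper_width: 49.7
finger_force: 0.0
time_s: 4.47
tcp_pos: [612.8, 212.5, 182.5]
orientation: [-0.001, -0.135, 0.991, -0.0]
ft_force: [-0.8, -1.5, -7.4]
gripper_width: 44.8
finger_force: 5.4
time_s: 4.6
tcp_pos: [612.9, 212.7, 183.1]
orientation: [-0.0, -0.135, 0.991, -0.0]
ft_force: [-2.6, 0.1, -5.2]
gripper_width: 41.0
finger_force: 5.2
```

```bash
python3 -m crank '0 0 0 0 0 0' 0.55;python3 -m crank '0 0 0 0 0 0' 0.58;python3 -m crank '0 0 0 0 0 0' 0.60;python3 -m crank '0 0 0 0 0 0;0 0 0 0 0 0;0 0 0 0 0 0' 0.61
```

```text
time_s: 4.72
tcp_pos: [612.9, 212.9, 183.4]
orientation: [-0.0, -0.135, 0.991, 0.0]
ft_force: [-5.0, 0.3, -2.9]
gripper_width: 38.4
finger_force: 5.1
time_s: 4.85
tcp_pos: [613.2, 212.8, 183.7]
orientation: [0.0, -0.135, 0.991, 0.0]
ft_force: [-4.2, -1.5, 0.1]
gripper_width: 36.1
finger_force: 6.4
time_s: 4.97
tcp_pos: [613.2, 212.8, 183.8]
orientation: [0.0, -0.135, 0.991, 0.0]
ft_force: [-4.8, -1.7, 2.2]
gripper_width: 34.7
finger_force: 6.9
time_s: 5.35
tcp_pos: [613.2, 212.8, 183.9]
orientation: [0.0, -0.135, 0.991, 0.0]
ft_force: [-5.2, -1.1, 2.9]
gripper_width: 33.2
finger_force: 7.1
```

```bash
python3 -m crank '0 0 0 0 0 0;0 0 0 0 0 0' 0.4; python3 -m crank '0 0 -0.6 0 0 0;0 0 -0.7 0 0 0;0 0 0 0 0 0'; python3 - <<'E'
from h import *
st=telemetry.state();f=grab_frame("wrist");C=cam(f,st);im=f["image"][:,:,::-1].copy()
x=np.array([637.3,220.1,.268]); H=loc2w(x,(-62,112,0))
def g(th,r,o,z): # along gate from hinge r, o out in front
    a=x[2]-th; return np.array([H[0]+r*np.sin(a)-o*np.cos(a),H[1]-r*np.cos(a)-o*np.sin(a),z])
for th,c in((0,(0,255,0)),(.055,(0,0,255))):
  for p in [(112,0,174),(130,45,157),(176,45,157),(208,0,149),(0,0,150)]:
    u=proj(f,C,g(th,*p))[0];print(th,p,u.round(1));cv2.circle(im,tuple(int(a) for a in u),2,c,1)
print(g(.055,149,23,138),st["tcp_pos"],st["qpos"])
cv2.imwrite("pics/w3.png",im[90:390,120:520].repeat(2,0).repeat(2,1))
E
```

```text
time_s: 5.6
tcp_pos: [613.5, 212.8, 183.5]
orientation: [0.001, -0.135, 0.991, 0.0]
ft_force: [-0.2, -1.2, -0.2]
gripper_width: 51.2
finger_force: 0.0
time_s: 5.98
tcp_pos: [614.1, 213.0, 265.2]
orientation: [0.003, -0.135, 0.991, 0.0]
ft_force: [-0.6, 0.3, -0.4]
gripper_width: 51.5
finger_force: 0.0
0 (112, 0, 174) [323.4 194.5]
0 (130, 45, 157) [295.8 120.7]
0 (176, 45, 157) [224.6 120.4]
0 (208, 0, 149) [187.5 188.1]
0 (0, 0, 150) [481.9 189.4]
0.055 (112, 0, 174) [323.8 184.8]
0.055 (130, 45, 157) [299.8 109. ]
0.055 (176, 45, 157) [227.7 104.5]
0.055 (208, 0, 149) [186.2 171.7]
0.055 (0, 0, 150) [481.9 189.4]
[556.872611   161.18925458 138.        ] [614.12984212 213.04187434 265.24597247] [ 2.94700125e-01  5.55371324e-02  1.48669416e+00 -6.84400073e-05
  1.59322095e+00 -1.54671777e+00]
```

View pics/w3.png

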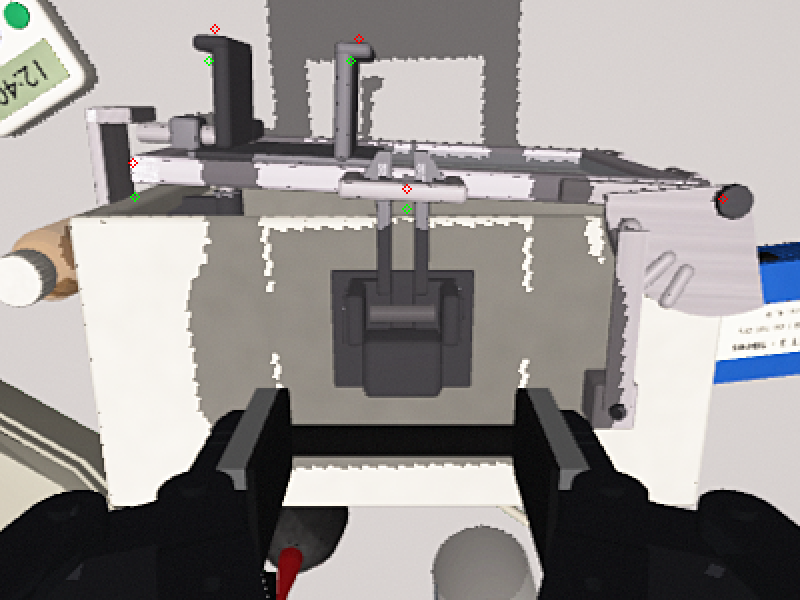

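The gate is ajar at about 0.055: the loop and free end coincide with the red marks, and the handle plates are within about 1 mm of prediction. Moving above the handle.

```bash
cat >> h.py <<'E'
X=np.array([637.3,220.1,.268]); H=loc2w(X,(-62,112,0))
def g(th,r,o,z):
    a=X[2]-th; return np.array([H[0]+r*np.sin(a)-o*np.cos(a),H[1]-r*np.cos(a)-o*np.sin(a),z])
def err(th,r=149,o=22,z=145):
    """tool shift (units) and turn about tool z (units) from the measured pose to the gate at th"""
    st=telemetry.state(); Rm=R.from_quat(np.roll(st["orientation"],-1)).as_matrix()
    yaw=np.arctan2(-Rm[0,1],Rm[1,1]); return tool(g(th,r,o,z)).round(3), round((yaw-(X[2]-th))/(np.pi/4),3)
E
python3 -c "
from h import *
print(err(.055,153,22,190))"
```

```text
(array([ 1.133, -0.645,  1.21 ]), np.float64(0.073))
```

```bash
python3 -m crank '0.57 -0.32 0 0 0 0;0.56 -0.325 0 0 0 0.073;0 0 0.6 0 0 0;0 0 0.6 0 0 0;0 0 0 0 0 0' 0.275; python3 - <<'E'
from h import *
print(err(.055,153,22,145))
st=telemetry.state();f=grab_frame("wrist");C=cam(f,st);im=f["image"][:,:,::-1].copy()
for p in [(112,0,174),(130,45,157),(176,45,157),(130,5,157),(176,5,157)]:
    u=proj(f,C,g(.055,*p))[0];cv2.circle(im,tuple(int(a) for a in u),2,(0,0,255),1)
cv2.imwrite("pics/w4.png",im)
E
```

```text
time_s: 6.65
tcp_pos: [556.8, 157.0, 185.7]
orientation: [-0.003, -0.106, 0.994, -0.0]
ft_force: [0.2, 0.0, 0.6]
gripper_width: 62.1
finger_force: 0.0
(array([-0.036,  0.002,  0.678]), np.float64(0.0))
```

View pics/w4.png

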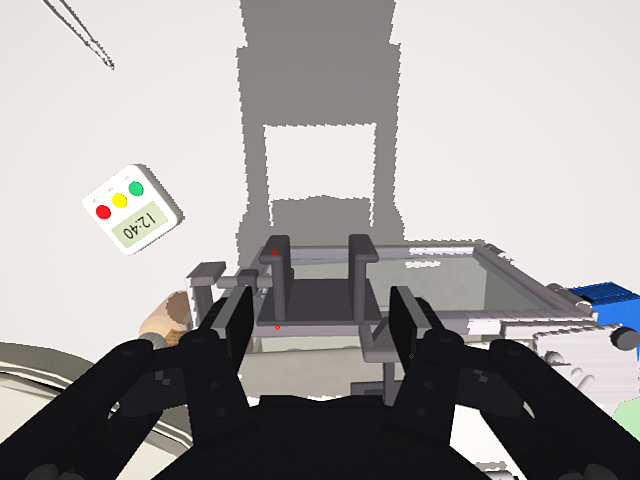

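The view shows the fingers at columns 253 and 390 straddling the plates (272 and 367), and the depth fits between panel and flares. Descending.

```bash
python3 -m crank '-0.03 0 0.25 0 0 0;0 0 0.2 0 0 0;0 0 0 0 0 0'; python3 -m crank '0 0 0.2 0 0 0;0 0 0 0 0 0';  python3 -c "
from h import *
print(err(.055))"
```

```text
time_s: 7.08
tcp_pos: [559.6, 157.7, 161.0]
orientation: [-0.001, -0.106, 0.994, -0.0]
ft_force: [-0.6, -0.6, 0.8]
gripper_width: 62.1
finger_force: 0.0
time_s: 7.32
tcp_pos: [559.5, 157.7, 149.1]
orientation: [-0.001, -0.106, 0.994, -0.0]
ft_force: [-0.0, 0.4, -0.2]
gripper_width: 62.0
finger_force: 0.0
(array([0.014, 0.067, 0.068]), np.float64(0.0))
```

```bash
python3 -m crank '0.014 0.06 0.05 0 0 0;0 0 0 0 0 0' 0.38; python3 -m crank '0 0 0 0 0 0;0 0 0 0 0 0' 0.46;python3 -m crank '0 0 0 0 0 0' 0.49;python3 -m crank '0 0 0 0 0 0' 0.51
```

```text
time_s: 7.58
tcp_pos: [558.4, 161.1, 147.3]
orientation: [0.0, -0.107, 0.994, -0.0]
ft_force: [1.9, -3.1, -0.7]
gripper_width: 52.6
finger_force: 1.6
time_s: 7.82
tcp_pos: [558.5, 160.7, 147.5]
orientation: [0.0, -0.106, 0.994, -0.0]
ft_force: [0.5, -6.4, 3.4]
gripper_width: 46.1
finger_force: 3.0
time_s: 7.95
tcp_pos: [558.6, 160.6, 147.6]
orientation: [0.0, -0.106, 0.994, -0.0]
ft_force: [0.7, -7.2, 3.3]
gripper_width: 43.7
finger_force: 3.3
time_s: 8.07
tcp_pos: [558.6, 160.6, 147.7]
orientation: [0.0, -0.106, 0.994, -0.0]
ft_force: [0.0, -6.9, 3.3]
gripper_width: 41.9
finger_force: 3.5
```

```bash
python3 -m crank '0 0 0 0 0 0' 0.525;python3 -m crank '0 0 0 0 0 0' 0.54;python3 -m crank '0 0 0 0 0 0;0 0 0 0 0 0' 0.548
```

```text
time_s: 8.2
tcp_pos: [558.6, 160.5, 147.8]
orientation: [0.0, -0.106, 0.994, -0.001]
ft_force: [1.2, -7.5, 4.3]
gripper_width: 40.5
finger_force: 3.7
time_s: 8.32
tcp_pos: [558.6, 160.5, 147.8]
orientation: [0.0, -0.106, 0.994, -0.001]
ft_force: [0.4, -7.6, 3.8]
gripper_width: 39.2
finger_force: 3.8
time_s: 8.57
tcp_pos: [558.6, 160.5, 147.8]
orientation: [0.0, -0.106, 0.994, -0.001]
ft_force: [1.1, -7.5, 5.1]
gripper_width: 38.8
finger_force: 3.9
```

The trigger is in by about 7 mm. Now I'll swing along the arc about the hinge, beginning slowly.

```bash
python3 -m crank '0.148 0.0265 0 0 0 0.0764;0.148 0.0265 0 0 0 0.0764' 0.55; python3 -m crank '0.148 0.0265 0 0 0 0.0764;0.148 0.0265 0 0 0 0.0764';  python3 -c "
from h import *
print(err(.295))"
```

```text
time_s: 8.82
tcp_pos: [540.4, 160.3, 147.8]
orientation: [0.001, -0.045, 0.999, -0.001]
ft_force: [1.3, -7.4, 5.5]
gripper_width: 38.4
finger_force: 4.0
time_s: 9.07
tcp_pos: [522.3, 162.4, 147.8]
orientation: [0.0, 0.014, 1.0, -0.001]
ft_force: [0.3, -7.6, 5.5]
gripper_width: 38.5
finger_force: 4.0
(array([0.008, 0.015, 0.046]), np.float64(-0.003))
```

```bash
python3 -m crank '0.148 0.0265 0 0 0 0.0764;0.148 0.0265 0 0 0 0.0764;0.148 0.0265 0 0 0 0.0764';python3 -m crank '0.148 0.0265 0 0 0 0.0764;0.148 0.0265 0 0 0 0.0764';  python3 -m crank '0.148 0.0265 0 0 0 0.0764'; python3 -c "
from h import *
print(err(.655))"
```

```text
time_s: 9.45
tcp_pos: [496.1, 169.5, 147.7]
orientation: [0.0, 0.104, 0.995, -0.001]
ft_force: [-1.6, -8.4, 5.5]
gripper_width: 38.5
finger_force: 4.1
time_s: 9.7
tcp_pos: [479.5, 176.7, 147.7]
orientation: [0.0, 0.164, 0.987, -0.001]
ft_force: [-2.0, -8.4, 6.5]
gripper_width: 38.7
finger_force: 4.6
time_s: 9.82
tcp_pos: [471.5, 181.1, 147.7]
orientation: [0.0, 0.193, 0.981, -0.001]
ft_force: [-4.0, -8.5, 6.5]
gripper_width: 38.9
finger_force: 4.9
(array([0.009, 0.013, 0.044]), np.float64(-0.002))
```

```bash
python3 -m crank '0.148 0.0115 0 0 0 0.0764;0.148 0.0265 0 0 0 0.0764;0.148 0.0265 0 0 0 0.0764';python3 -m crank '0.148 0.0265 0 0 0 0.0764;0.148 0.0265 0 0 0 0.0764';  python3 -m crank '0.148 0.0265 0 0 0 0.0764'; python3 - <<'E'
from h import *
print(err(1.015))
st=telemetry.state();f=grab_frame("wrist");C=cam(f,st);im=f["image"][:,:,::-1].copy()
for p in [(112,0,174),(130,45,157),(168,45,157),(208,0,149),(0,0,150)]:
    u=proj(f,C,g(1.015,*p))[0];cv2.circle(im,tuple(int(a) for a in u),2,(0,0,255),1)
cv2.imwrite("pics/w5.png",im)
E
```

```text
time_s: 10.2
tcp_pos: [449.3, 196.4, 147.6]
orientation: [0.0, 0.281, 0.96, -0.0]
ft_force: [-4.2, -5.9, 5.4]
gripper_width: 38.3
finger_force: 4.1
time_s: 10.45
tcp_pos: [436.2, 209.1, 147.5]
orientation: [-0.0, 0.338, 0.941, -0.0]
ft_force: [-5.3, -7.2, 5.0]
gripper_width: 38.5
finger_force: 3.9
time_s: 10.58
tcp_pos: [430.2, 216.0, 147.4]
orientation: [-0.0, 0.366, 0.931, -0.0]
ft_force: [-6.2, -4.9, 4.7]
gripper_width: 38.4
finger_force: 3.9
(array([0.011, 0.019, 0.04 ]), np.float64(-0.002))
```

View pics/w5.png

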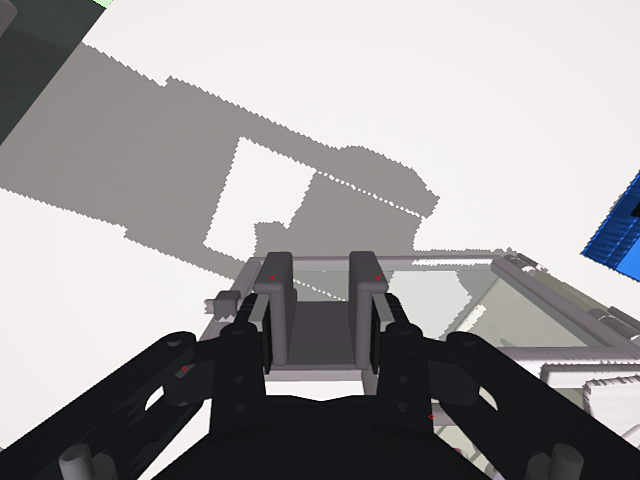

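The gate follows: the plates are between the pads (columns 270 and 378), the angle is about 1.0, and the blue box is untouched. Carrying on to about 1.45.

```bash
python3 -m crank '0.148 0.0265 0 0 0 0.0764;0.148 0.0265 0 0 0 0.0764;0.148 0.0265 0 0 0 0.0764;0.148 0.0265 0 0 0 0.0764';python3 -m crank '0.148 0.0265 0 0 0 0.0764;0.148 0.0265 0 0 0 0.0764;0.148 0.0265 0 0 0 0.0764'; python3 -m crank '0.07 0.01 0 0 0 0.035;0 0 0 0 0 0;0 0 0 0 0 0;0 0 0 0 0 0;0 0 0 0 0 0'; python3 - <<'E'
from h import *
print(err(1.46),telemetry.state()["qpos"])
st=telemetry.state();f=grab_frame("wrist");C=cam(f,st);im=f["image"][:,:,::-1].copy()
for p in [(130,45,157),(168,45,157),(0,0,150)]:
    u=proj(f,C,g(1.46,*p))[0];cv2.circle(im,tuple(int(a) for a in u),2,(0,0,255),1)
cv2.imwrite("pics/w6.png",im)
E
```

```text
time_s: 11.12
tcp_pos: [411.2, 246.7, 147.4]
orientation: [-0.0, 0.474, 0.88, -0.001]
ft_force: [-5.5, -5.2, 5.3]
gripper_width: 38.5
finger_force: 3.9
time_s: 11.5
tcp_pos: [401.9, 272.2, 147.4]
orientation: [-0.0, 0.552, 0.834, -0.001]
ft_force: [-8.2, -4.6, 5.8]
gripper_width: 38.4
finger_force: 3.9
time_s: 12.12
tcp_pos: [400.8, 276.2, 147.3]
orientation: [-0.001, 0.562, 0.827, -0.0]
ft_force: [-7.9, -4.1, 4.9]
gripper_width: 38.6
finger_force: 3.9
(array([0.011, 0.012, 0.039]), np.float64(-0.003)) [ 5.50491597e-01 -2.55931442e-01  1.96693863e+00  6.79223106e-04
  1.43198439e+00  1.73588693e-01]
```

View pics/w6.png

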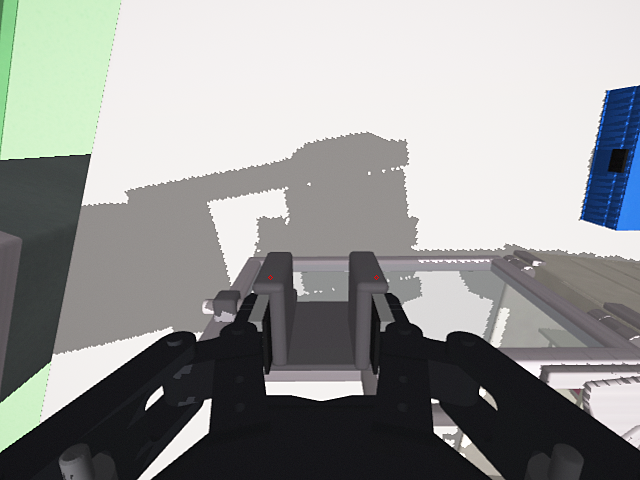

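The gate stands at about 1.46, but the net force (about -9 N along tool y) says only the trigger plate is loaded. I'll shift slightly outward so the hinge-side finger bears on the fixed plate too.

```bash
python3 -m crank '0 -0.015 0 0 0 0;0 0 0 0 0 0;0 0 0 0 0 0'; python3 -m crank '0 -0.015 0 0 0 0;0 0 0 0 0 0;0 0 0 0 0 0'
```

```text
time_s: 12.55
tcp_pos: [400.7, 275.9, 147.3]
orientation: [-0.0, 0.562, 0.827, 0.0]
ft_force: [-1.0, -1.1, 4.0]
gripper_width: 38.7
finger_force: 7.0
time_s: 12.92
tcp_pos: [400.5, 275.7, 147.3]
orientation: [0.001, 0.562, 0.827, 0.001]
ft_force: [8.8, 2.1, -0.6]
gripper_width: 38.6
finger_force: 12.1
```

```bash
python3 -m crank '0 0.005 0 0 0 0;0 0 0 0 0 0;0 0 0 0 0 0;0 0 0 0 0 0;0 0 0 0 0 0' && python3 -c "
from h import *
print(err(1.46)); print(arm.hand_in())"
```

```text
time_s: 13.55
tcp_pos: [400.6, 275.8, 147.3]
orientation: [0.0, 0.562, 0.827, 0.001]
ft_force: [5.9, 1.3, 1.0]
gripper_width: 38.2
finger_force: 10.4
(array([0.015, 0.018, 0.039]), np.float64(-0.003))
the job is handed in; nothing more can be done
None
```

I opened the main catch, squeezed the trigger and swung the gate to about 1.46 rad (estimated from the tool pose). I handed in at 13.6 s with both fingers still holding the handle at about 10 N; no verdict came back.

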